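# Hold the spring bayonet plug in the open test port

## Robot

A 6-joint arm with a two-finger parallel gripper is mounted at the origin on the work surface. World frame = base frame: x ahead of the robot, y to its left, z up, the work surface at z = 0. Lengths are in m, angles in rad, forces in N, time in s.
With the tool pointing down it reaches from about 0.375 to 0.9 m from the base axis. Payload 3.1 kg.
Tool frame: the origin (TCP) lies on the centre line of the jaws, within the pads' length; the fingertips stand 25 mm ahead of it and the grasp point (between the pads) lies 6 mm ahead of it (robot.nose_length is the y of the fingertips in the tool frame, in m); y points along the fingers, z is the direction in which the jaws open and shut, and the axes are right-handed (so a half turn about y gives the same grasp; the last joint's range is limited). The gripper opens to 87 mm and grips with 3 to 60 N. Pads are 19 mm wide; open, the fingers measure 117 mm over their backs; the gripper's body (75 mm by 190 mm) begins 51 mm behind the grasp point.
Start: joints at [1.004, 0.527, 1.433, -0, 1.181, -0.178], TCP at [0.237, 0.578, 0.221] pointing down, gripper open.
Joint ranges: [-3.08, 3.08], [-0.75, 2.2], [0.22, 2.44], [-1.43, 4.57], [0, 2.65], [-2.85, 2.85]. Speed limits (rad/s): [2.79, 2.79, 3.14, 3.14, 3.14, 3.14].

## Interface

Orientations are given as a unit quaternion [x, y, z, w].
In Python, from rig import robot, eyes, ticket gives the robot as it stands.
- The arm moves only by the tool play_rows, never from a script. Its argument "series" is a list of rows, each a list of 7 numbers: the opening, from 0 (shut) to 1 (fully open), then the shift along the tool's x, y, z scaled (see below), then the turn, a rotation vector about the tool's x, y, z scaled (see below). In form: [[claw, dx, dy, dz, ax, ay, az], ...]. A call has 1 to 12 rows; each row shifts and turns the commanded pose from where the row before left it, along the tool's axes as they then stand; what a row does not reach is not made up. The controller multiplies each number of a shift by 100 mm and each number of a turn by 180 degrees. A row lasts 1/12 s, in which the tool goes at most 41.7 mm and 7.16 degrees, less where a joint would pass 70% of its speed; a pose out of reach is approached as far as the arm can. A call with a number of a shift or a turn outside -1 to 1 is refused whole. A call with a gripper value outside its range is refused whole. The fingers move at their own pace and stop on an object; "grip_force" is the grip in N (left out, the last holds). Time passes only in rows, so rows that do not move let the fingers close. It gives the time, the measured TCP pose, the force and the opening at its end, in the units of the state.
- robot.get_obs(): the state, without advancing time (a new reading comes with each control period).
- eyes.camera(name): name is "scene" or "top" or "wrist"; returns the picture (480x640x3 uint8, red, green, blue); there is no depth.
- eyes.camera_params(name): a dict with "K" (3x3 intrinsics, pixels), "rvec" (rotation vector, rad) and "tvec" (3), from world to camera coordinates, as OpenCV has them. Camera axes: x right, y down, z forward; pixel columns grow to the right and rows downward; lengths in m; the calibration is good to about 2 mm. A picture is of the moment at which its call begins: read the wrist's pose just before it. camera_params takes no time and is no camera call; for the wrist camera it gives the pose at the moment of the call.
- ticket.hand_in(): hands the job in, once; it reports no verdict.
The state is a dict: "time": time; "q": joint angles; "joint_velocities": joint speeds; "joint_torque": joint torques, N m; "position": TCP position; "tool_rot": TCP orientation; "ft_force": force on the tool from outside, world axes, zero at the start; "moment": the same for the moment, N m; "grip_width": finger opening in m.
Only numpy, scipy, OpenCV 4.12 (cv2) and the standard library are available. Lean on these libraries where they do the work, as an engineer would, in place of code of your own. Each camera call takes 0.05 s, during which the arm holds its last target.

## Task

The steel test unit has two bayonet ports on top and one of them is closed by a black blanking cap. Take the metal plug from its rest, push its key bar through the slots of the open port and press it down against the spring, then give it a quarter turn clockwise (seen from above) to the stop. Finish while still gripping the plug and holding it there, turned and pressed fully home with its flange down on the collar, and do not shift the screwdriver, the metal module or the jar.

Things in the scene. Friction and masses are not known exactly. Their poses are not given: they have to be found in the camera images.
- plug: loose aluminium plug, 55 tall, about 120 g, upright in its rest. Origin at its underside's centre, z up. Shank 21 diameter and 20 long, crossed at its foot by a key bar 33 long (along x), 9 wide, 8 high; flange 48 diameter, 5 thick, underside at z = 20; wing to grip, 36 long (along x), 12 thick (along y), from z = 25 to 55. A half turn about z changes nothing.
- plug_flange (a point): point on the plug's axis at the flange's underside (20 above the plug's origin); level with the collar's top when fully home
- plug_wing (a point): centre of the plug's wing, 40 above its origin; axes as the plug's
- rest: fixed grey plastic cup that the plug stands in, outside diameter 54, 17 high, inside floor 3 above the bench, inside diameter 42; on a 90 x 70 foot plate, 3 thick. Origin at the centre of its underside. The plug may stand at any yaw in it.
- unit: fixed stainless housing, 200 (x) x 270 (y) x 70 high, standing on the bench, turned up to 0.25 rad. Origin at the centre of its underside. Two like ports stand 65 to either side (y) of the middle of its top: steel collars, outside diameter 52, 30 high.
- port_left (a point): the left (+y) port: point on its axis at the collar's top face, 100 above the bench; z up along the axis, x along the key slots. Inside the mouth is a lip 8 thick with a round hole of 25 diameter and, along x both ways, key slots 13 wide reaching 19 from the axis. 12 below the collar top waits a spring disc with four dogs 4 high, one on each side of each slot.
- port_right (a point): the right (-y) port: point on its axis at the collar's top face, 100 above the bench; z up along the axis, x along the key slots. Inside the mouth is a lip 8 thick with a round hole of 25 diameter and, along x both ways, key slots 13 wide reaching 19 from the axis. 12 below the collar top waits a spring disc with four dogs 4 high, one on each side of each slot.
- cap: round black blanking cap, 58 diameter, fixed over ONE of the two ports (left or right, varies); top 15 above the collar. Origin at that port's collar top centre. The other port is the open one and has a flat black rubber ring, 66 diameter, 4 high, round its foot.
- press_left (a joint): downward travel of the spring disc in the +y port, m: 0 at rest, 0.008 when the plug's flange touches the collar, 0.009 at its stop. Spring about 3 N at 0, 7 N at 0.008.
- turn_left (a joint): turn of that disc in the +y port, rad: 0 at rest, grows CLOCKWISE seen from above (negative yaw), stop at 1.45. Only the plug's key bar, between the dogs, turns it, with up to 0.15 rad of play first; a weak spring (up to 0.06 N m) turns it back.
- press_right (a joint): downward travel of the spring disc in the -y port, m: 0 at rest, 0.008 when the plug's flange touches the collar, 0.009 at its stop. Spring about 3 N at 0, 7 N at 0.008.
- turn_right (a joint): turn of that disc in the -y port, rad: 0 at rest, grows CLOCKWISE seen from above (negative yaw), stop at 1.45. Only the plug's key bar, between the dogs, turns it, with up to 0.15 rad of play first; a weak spring (up to 0.06 N m) turns it back.
- driver: screwdriver, 170 long, lying on the bench; leave alone
- module: aluminium boxed module 50 x 70 x 28 with a black connector on its +y end; leave alone. Origin under its centre.
- jar: small clear jar with steel lid, 50 diameter, 60 high; leave alone. Origin under its centre.
Things that resemble listed ones, but are neither listed nor needed, are in the scene too. Leave any blue or red look-alike of the plug alone.

How it is judged:
By the outcome, as a careful person would: the job done as asked, in the order asked, and still so for the second after the job is handed in, while the arm keeps its last pose, push and grip.
It also fails if it takes over 45 s, if anything falls off the work surface, if the arm or the gripper's body presses on something with over 40 N, if the wrist force passes 120 N, or if a joint passes its speed limit or range.

## Working session

There is one attempt and no reset: what is moved stays moved. The work goes in short steps, Python scripts to look and compute and a tool call to move; the robot and the scene stay as the last step left them, time stands still between calls to the robot, and variables do not carry over. Pictures are saved under pics/ and viewed, and the job is handed in when it is done.

Besides the shell and the picture viewer there is one more tool, called by a JSON object that holds its "method" and its "body". play_rows: Moves the arm, as the interface text tells. Its arguments: {"type":"object","properties":{"series":{"type":"array","items":{"type":"array","items":{"type":"number"}}},"grip_force":{"type":"number"}},"required":["series"]}

```bash
ls; mkdir -p pics; python3 - <<'E'
from rig import robot, eyes, ticket
import cv2,numpy as np
np.set_printoptions(precision=4,suppress=True)
print(robot.get_obs(), robot.nose_length)
for n in ["scene","top","wrist"]:
    p=eyes.camera_params(n);print(n,p)
    cv2.imwrite(f"pics/{n}0.png",eyes.camera(n)[:,:,::-1])
E
```

```text
pics
{'time': 0.0, 'q': array([ 1.0035,  0.5284,  1.4339, -0.    ,  1.1814, -0.1785]), 'joint_velocities': array([ 0.0011,  0.0002, -0.0011,  0.0013, -0.0017, -0.0001]), 'joint_torque': array([ -0.0003, -44.0043, -17.6591,   0.0631,   0.0582,  -0.0002]), 'position': array([0.2365, 0.5777, 0.2201]), 'tool_rot': array([ 0.6945, -0.1369,  0.1363, -0.6931]), 'ft_force': array([0.575 , 0.2795, 0.1428]), 'moment': array([ 0.0028, -0.0003,  0.0032]), 'grip_width': 0.0871360379921987} 0.025
scene {'K': array([[594.531 ,   0.    , 332.5293],
       [  0.    , 594.531 , 244.621 ],
       [  0.    ,   0.    ,   1.    ]]), 'rvec': array([ 1.4467,  2.2342, -0.7676]), 'tvec': array([ 0.3052, -0.2886,  1.3771])}
top {'K': array([[465.7572,   0.    , 321.8742],
       [  0.    , 465.7572, 239.9684],
       [  0.    ,   0.    ,   1.    ]]), 'rvec': array([ 2.1262, -2.131 ,  0.1748]), 'tvec': array([-0.0963,  0.5272,  0.9147])}
wrist {'K': array([[414.8238,   0.    , 320.0633],
       [  0.    , 414.8238, 240.9282],
       [  0.    ,   0.    ,   1.    ]]), 'rvec': array([-2.4241, -1.6272, -0.2077]), 'tvec': array([-0.6243, -0.0294,  0.3901])}
```

View pics/scene0.png

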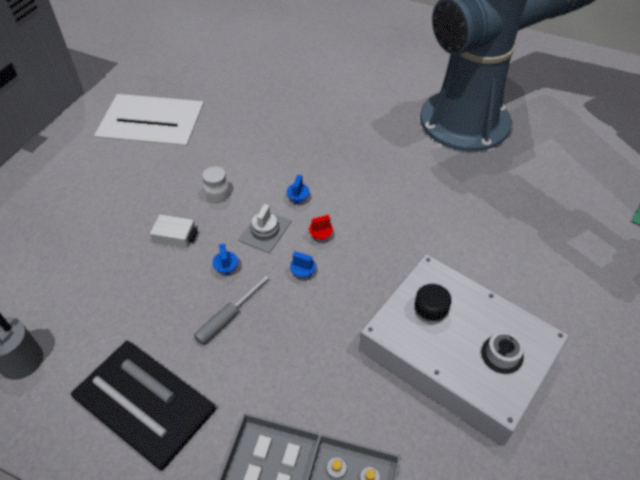

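View pics/top0.png

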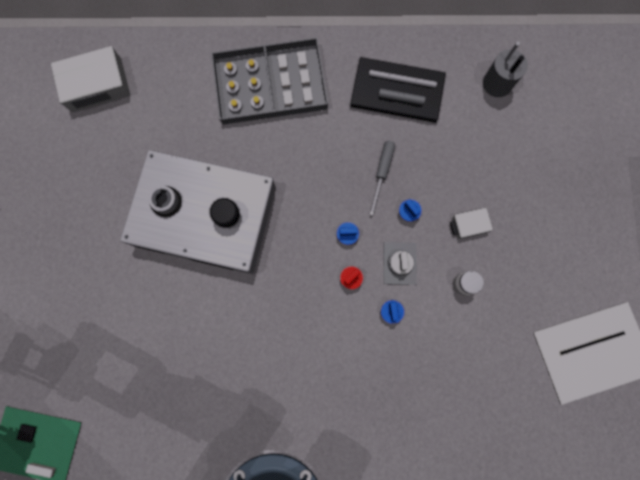

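View pics/wrist0.png

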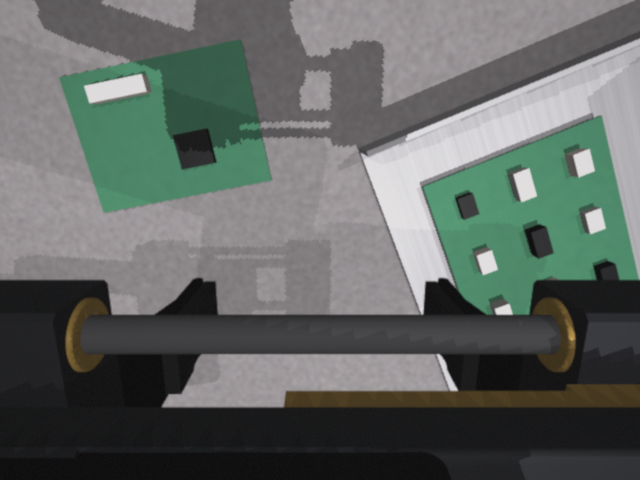

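The scene and top views agree. The bare-metal plug stands in the grey rest at top (402,262), with three blue look-alikes and one red one around it. The cap is on the port at (225,212). The open port, with its rubber ring, is at (165,200), on the +y side. I'll enlarge both before reaching.

```bash
cat > h.py <<'E'
import cv2,numpy as np
from rig import robot,eyes,ticket
np.set_printoptions(precision=4,suppress=True)
def ray(p,uv,z):
    R,_=cv2.Rodrigues(p["rvec"]);t=p["tvec"].ravel()
    u=cv2.undistortPoints(np.array(uv,float).reshape(-1,1,2),p["K"],None).reshape(-1,2)
    d=np.c_[u,np.ones(len(u))]@R; c=-R.T@t
    s=(z-c[2])/d[:,2]
    return c+s[:,None]*d
def proj(p,X):
    return cv2.projectPoints(np.array(X,float).reshape(-1,1,3),p["rvec"],p["tvec"],p["K"],None)[0].reshape(-1,2)
E
python3 - <<'E'
from h import *
im=cv2.imread("pics/top0.png")
a=cv2.resize(im[222:302,362:442],None,fx=5,fy=5,interpolation=cv2.INTER_CUBIC)
b=cv2.resize(im[160:240,125:205],None,fx=5,fy=5,interpolation=cv2.INTER_CUBIC)
cv2.imwrite("pics/crop1.png",np.hstack([a,b]))
im=cv2.imread("pics/scene0.png")
a=cv2.resize(im[185:265,225:305],None,fx=5,fy=5,interpolation=cv2.INTER_CUBIC)
b=cv2.resize(im[310:390,465:545],None,fx=5,fy=5,interpolation=cv2.INTER_CUBIC)
cv2.imwrite("pics/crop2.png",np.hstack([a,b]))
pt=eyes.camera_params("top")
print(ray(pt,[[402,262]],.058),ray(pt,[[165,200],[225,212]],.1))
# unit corners
print(ray(pt,[[154,152],[273,184],[243,270],[124,237]],.07))
E
```

```text
[[ 0.4793 -0.2588  0.058 ]] [[0.5985 0.2118 0.1   ]
 [0.5738 0.0923 0.1   ]]
[[0.7093 0.2511 0.07  ]
 [0.6394 0.0024 0.07  ]
 [0.4626 0.0591 0.07  ]
 [0.5299 0.3009 0.07  ]]
```

View pics/crop1.png

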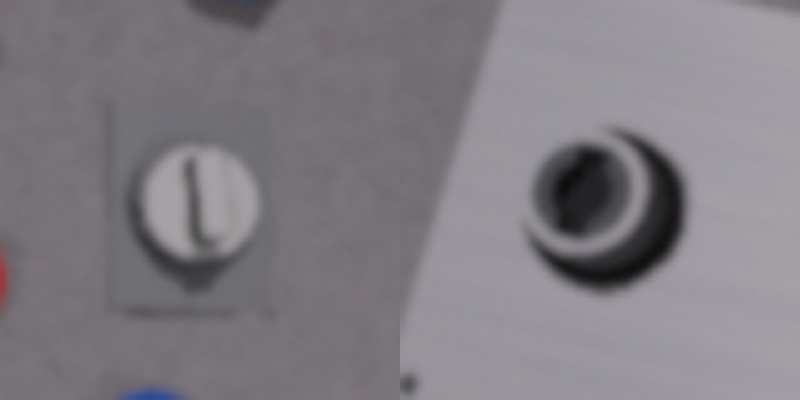

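View pics/crop2.png

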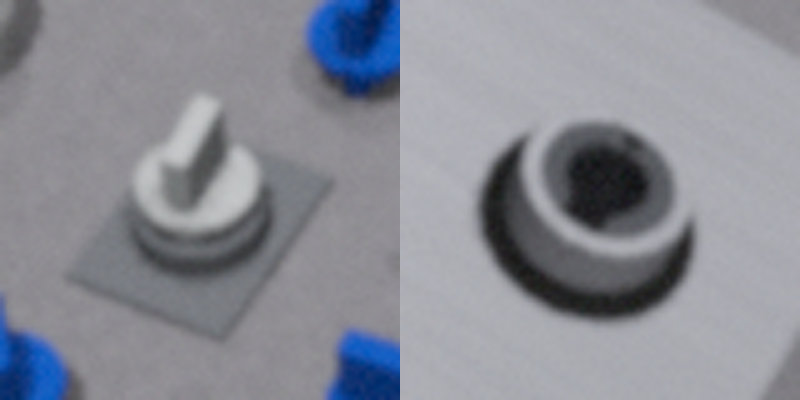

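```bash
cat >> h.py <<'E'
from scipy.spatial.transform import Rotation as Rn
def toolR(o=None):
    o=o or robot.get_obs(); return Rn.from_quat(o["tool_rot"]).as_matrix()
E
python3 - <<'E'
from h import *
o=robot.get_obs();T=toolR(o);print(T)
p=eyes.camera_params("wrist");R,_=cv2.Rodrigues(p["rvec"]);c=-R.T@p["tvec"].ravel()
print("cam in tool",T.T@(c-o["position"]),"\ncam axes in tool\n",T.T@R.T)
# unit top: mask + quad
im=cv2.imread("pics/top0.png");hsv=cv2.cvtColor(im,cv2.COLOR_BGR2HSV)
g=cv2.cvtColor(im,cv2.COLOR_BGR2GRAY);print(g[200,190],g[300,200],g[250,260],g[180,120])
pt=eyes.camera_params("top")
m=(cv2.GaussianBlur(g,(3,3),0)>135).astype(np.uint8)
m[:, :100]=0;m[:130]=0;m[290:]=0;m[:,300:]=0
cs,_=cv2.findContours(m,cv2.RETR_EXTERNAL,cv2.CHAIN_APPROX_NONE)
k=max(cs,key=cv2.contourArea);k=cv2.convexHull(k)
W=ray(pt,k.reshape(-1,2),.07)[:,:2]
r=cv2.minAreaRect(W.astype(np.float32));print(cv2.contourArea(k),r)
E
```

```text
[[ 0.9254 -0.0009  0.3791]
 [-0.3791 -0.0014  0.9254]
 [-0.0003 -1.     -0.0016]]
cam in tool [-0.0708 -0.1631  0.0005] 
cam axes in tool
 [[-0.0001  0.967   0.2547]
 [ 0.0003 -0.2547  0.967 ]
 [ 1.      0.0001 -0.0003]]
161 115 54 113
12036.0 ((0.5890255570411682, 0.15671797096729279), (0.264315128326416, 0.19546440243721008), 76.52415466308594)
```

The crops confirm it. The bare-metal plug in the grey cup on the grey plate is the one to take; the blue and red ones are look-alikes. The uncapped collar with the black ring is the left port. On my way to the plug I'll look at the port from above.

{"method": "play_rows", "body": {"series": [[0.6, 0.38, 0, -0.15, 0, 0, 0], [0.6, 0.38, 0, -0.15, 0, 0, 0], [0.6, 0.38, 0, -0.15, 0, 0, 0], [0.6, 0.38, 0, -0.15, 0, 0, 0], [0.6, 0.38, 0, -0.15, 0, 0, 0], [0.6, 0.38, 0, -0.15, 0, 0, 0], [0.6, 0.38, 0, -0.15, 0, 0, 0], [0.6, 0.38, 0, -0.15, 0, 0, 0], [0.6, 0.38, 0, -0.15, 0, 0, 0], [0.6, 0.38, 0, -0.15, 0, 0, 0], [0.6, 0.38, 0, -0.15, 0, 0, 0], [0.6, 0.38, 0, -0.15, 0, 0, 0]]}}

```text
time: 1.15
position: [0.5916, 0.2372, 0.2208]
tool_rot: [0.694, -0.137, 0.136, -0.694]
ft_force: [0.0, 0.6, -0.6]
grip_width: 0.0519
```

{"method": "play_rows", "body": {"series": [[0.6, 0.1, 0, -0.06, 0, -0.024, 0], [0.6, 0, 0, 0, 0, -0.024, 0], [0.6, 0, 0, 0, 0, 0, 0], [0.6, 0, 0, 0, 0, 0, 0]]}}

```text
time: 1.48
position: [0.5972, 0.2294, 0.2205]
tool_rot: [0.702, -0.085, 0.084, -0.702]
ft_force: [-1.0, -0.0, -0.6]
grip_width: 0.0522
```

```bash
python3 - <<'E'
from h import *
o=robot.get_obs();T=toolR(o);print(o["time"],o["position"],o["q"]);print(T)
p=eyes.camera_params("wrist");print(p)
cv2.imwrite("pics/w1.png",eyes.camera("wrist")[:,:,::-1])
print(proj(p,[[.604,.22,.1]]))
import pickle;pickle.dump(p,open("w1.pkl","wb"))
E
```

```text
1.4833 [0.5972 0.2294 0.2205] [ 0.1922  0.5488  1.3929  0.0003  1.2011 -1.1383]
[[ 0.9712 -0.0013  0.2381]
 [-0.2381  0.      0.9712]
 [-0.0012 -1.     -0.0003]]
{'K': array([[414.8238,   0.    , 320.0633],
       [  0.    , 414.8238, 240.9282],
       [  0.    ,   0.    ,   1.    ]]), 'rvec': array([-2.3058, -1.8089, -0.2325]), 'tvec': array([-0.3655, -0.5374,  0.256 ])}
[[308.7328 247.6698]]
```

View pics/w1.png

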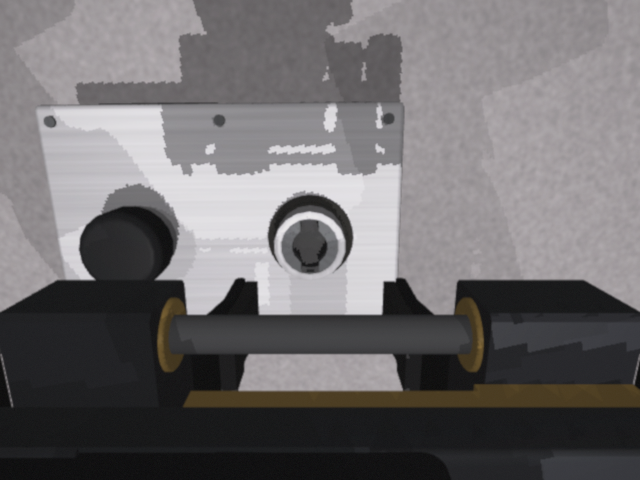

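The wrist view shows the open port's collar at about (310,243), with the slots running up and down the image. The cap is at (127,247). Next I'll fit the collar and the slot direction.

```bash
python3 - <<'E'
from h import *
import pickle
p=pickle.load(open("w1.pkl","rb"))
im=cv2.imread("pics/w1.png");g=cv2.cvtColor(im,cv2.COLOR_BGR2GRAY)
c=im[190:300,255:365];big=cv2.resize(c,None,fx=5,fy=5,interpolation=cv2.INTER_CUBIC);cv2.imwrite("pics/w1c.png",big)
sub=cv2.GaussianBlur(g,(3,3),0)
# radial outer edges of the collar: dark interior -> collar: use inner edge of bright ring and outer
c0=np.array([310,243.])
for name,th in (("hole dark",60),("bore",150)):
    m=((sub<th)).astype(np.uint8);m2=np.zeros_like(m);cv2.circle(m2,(310,243),33 if th==150 else 30,1,-1);m&=m2
    n,l,s,ce=cv2.connectedComponentsWithStats(m);i=l[250,310];print(name,i,s[i],ce[i])
    k=max(cv2.findContours((l==i).astype(np.uint8),cv2.RETR_EXTERNAL,cv2.CHAIN_APPROX_NONE)[0],key=cv2.contourArea)
    if th==150: 
        W=ray(p,k.reshape(-1,2),.1)[:,:2];print(cv2.minEnclosingCircle(W.astype(np.float32)),cv2.fitEllipse(W.astype(np.float32)))
    else:
        W=ray(p,k.reshape(-1,2),.1)[:,:2];print(cv2.minAreaRect(W.astype(np.float32)))
# unit back edge line: rows ~104
E
```

```text
hole dark 0 [     0      0    640    480 306888] [319.5087 239.4825]
((0.6261361241340637, 0.2221771776676178), (0.5317740440368652, 0.3577611744403839), 76.25180053710938)
bore 4 [ 281  219   57   55 2427] [309.3506 246.431 ]
((0.6035221219062805, 0.22053685784339905), 0.020319167524576187) ((0.6035327315330505, 0.2205750197172165), (0.03944290801882744, 0.039654459804296494), 121.09356689453125)
```

View pics/w1c.png

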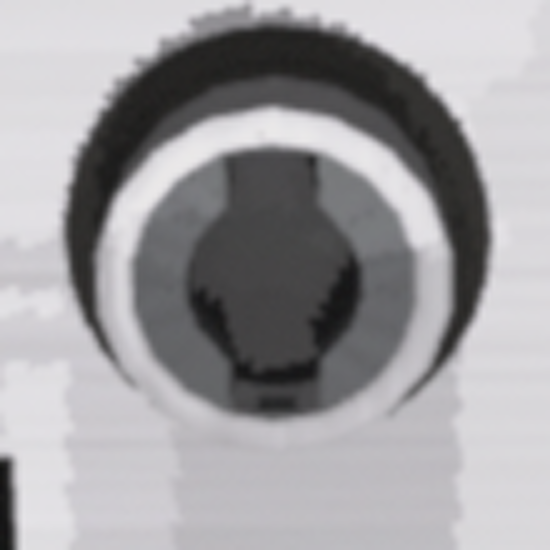

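```bash
python3 - <<'E'
from h import *
import pickle
p=pickle.load(open("w1.pkl","rb"))
im=cv2.imread("pics/w1.png");g=cv2.cvtColor(im,cv2.COLOR_BGR2GRAY).astype(float)
g=cv2.GaussianBlur(g,(3,3),0)
# back edge: strongest vertical gradient near row 104
L=[]
for u in range(60,390,3):
    d=np.diff(g[95:112,u]);i=np.argmax(d); 
    if d[i]>12:L.append((u,95.5+i))
L=np.array(L);vx,vy,_,_=cv2.fitLine(L.astype(np.float32),cv2.DIST_HUBER,0,.01,.01).ravel();print(len(L),vx,vy,np.median(L[:,1]))
W=ray(p,L,.07)[:,:2];a=cv2.fitLine(W.astype(np.float32),cv2.DIST_HUBER,0,.001,.001).ravel();print("back: y-axis ang -90",np.degrees(np.arctan2(a[1],a[0]))%180-90)
# right edge
L=[]
for v in range(115,265,3):
    d=-np.diff(g[v,392:412]);i=np.argmax(d)
    if d[i]>8:L.append((392.5+i,v))
L=np.array(L);W=ray(p,L,.07)[:,:2];a=cv2.fitLine(W.astype(np.float32),cv2.DIST_HUBER,0,.001,.001).ravel();ang=np.degrees(np.arctan2(a[1],a[0]));print("right: ang",(ang+90)%180-90)
# slot edges in image: rows 223-230 and cap-port line
for v in (222,224,226,228,230): print(v,g[v,292:330].astype(int))
E
```

```text
62 0.999956 -0.009378828 104.5
back: y-axis ang -90 -13.203239
right: ang -13.32914
222 [228 221 208 189 168 147 128 106  83  71  71  73  73  73  74  74  74  74
  74  74  74  73  72  68  60  63  88 115 130 141 158 178 198 213 222 227
 229 228]
224 [182 158 140 128 122 120 116 103  82  68  67  71  72  74  74  74  74  74
  74  73  72  71  71  70  66  68  87 110 119 121 122 127 138 154 172 192
 209 221]
226 [127 121 120 120 120 120 117 106  86  70  68  70  72  73  73  73  73  74
  74  73  72  71  70  69  67  68  82 104 117 121 121 121 121 122 125 134
 154 181]
228 [121 122 122 122 121 119 115 106  88  74  70  71  72  72  73  73  73  73
  74  74  74  73  71  70  70  74  88 107 118 121 121 121 121 122 122 122
 124 134]
230 [118 118 120 122 123 122 118 106  89  75  71  71  71  72  73  73  73  72
  72  73  73  73  71  70  70  75  89 106 117 121 121 122 122 122 122 121
 120 120]
```

{"method": "play_rows", "body": {"series": [[0.6, 0, 0, -0.41, 0, 0, 0], [0.6, 0, 0, -0.41, 0, 0, 0], [0.6, 0, 0, -0.41, 0, 0, 0], [0.6, 0, 0, -0.41, 0, 0, 0], [0.6, 0, 0, -0.41, 0, 0, 0], [0.6, 0, 0, -0.41, 0, 0, 0], [0.6, 0, 0, -0.41, 0, 0, 0], [0.6, 0, 0, -0.41, 0, 0, 0], [0.6, 0, 0, -0.41, 0, 0, 0], [0.6, 0, 0, -0.41, 0, 0, 0], [0.6, 0, 0, -0.41, 0, 0, 0], [0.6, 0, 0, -0.41, 0, 0, 0]]}}

```text
time: 2.53
position: [0.481, -0.2492, 0.2214]
tool_rot: [-0.702, 0.084, -0.084, 0.702]
ft_force: [1.5, 0.1, -0.1]
grip_width: 0.0516
```

{"method": "play_rows", "body": {"series": [[0.6, 0, 0.1, -0.1, 0, -0.035, 0], [0.6, 0, 0.2, 0, 0, -0.035, 0], [0.6, 0, 0.2, 0, 0, -0.035, 0], [0.6, 0, 0, 0, 0, -0.035, 0], [0.6, 0, 0, 0, 0, 0, 0], [0.6, 0, 0, 0, 0, 0, 0], [0.6, 0, 0, 0, 0, 0, 0]]}}

```text
time: 3.12
position: [0.4799, -0.258, 0.1717]
tool_rot: [0.704, 0.071, -0.07, -0.703]
ft_force: [1.0, 0.4, 0.4]
grip_width: 0.0522
```

```bash
python3 - <<'E'
from h import *
o=robot.get_obs();T=toolR(o);print(o["time"],o["position"],o["q"]);print(T)
p=eyes.camera_params("wrist")
cv2.imwrite("pics/w2.png",eyes.camera("wrist")[:,:,::-1])
print(proj(p,[[.479,-.259,.058]]))
import pickle;pickle.dump(p,open("w2.pkl","wb"))
E
```

```text
3.1167 [ 0.4799 -0.258   0.1717] [-0.6984  0.4855  1.6862  0.      0.9684 -2.4693]
[[ 0.98    0.0012 -0.1988]
 [ 0.1988 -0.001   0.98  ]
 [ 0.001  -1.     -0.0012]]
[[317.4439 235.5676]]
```

View pics/w2.png

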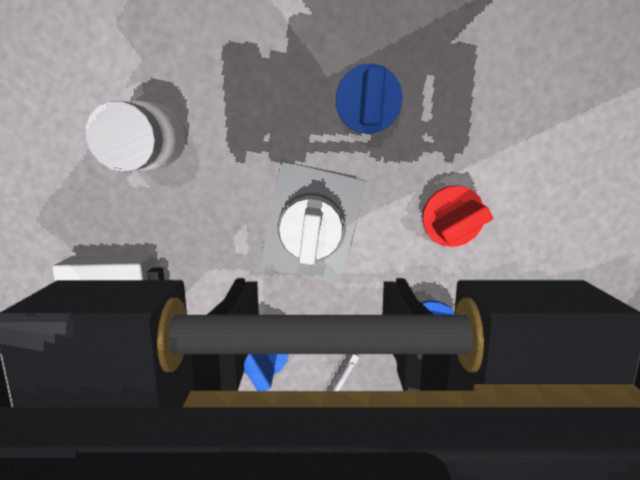

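The metal plug is at (310,230), with its wing nearly up-and-down in the image. The driver tip, jar and module are all clear of the jaws' path. I'll zoom in to measure the wing.

```bash
python3 - <<'E'
from h import *
im=cv2.imread("pics/w2.png")
c=im[185:280,263:358];cv2.imwrite("pics/w2c.png",cv2.resize(c,None,fx=6,fy=6,interpolation=cv2.INTER_CUBIC))
g=cv2.cvtColor(im,cv2.COLOR_BGR2GRAY)
for v in range(200,272,6): print(v,g[v,290:334])
E
```

```text
200 [ 73  65  68  75  83  88  92  96  99 105 114 135 158 174 199 217 224 202
 152 145 144 141 138 136 135 132 129 126 124 120 113 103  94  92  92  90
  89  85  78  71  63  62  70  81]
206 [144 199 231 238 239 241 241 241 241 241 241 241 241 241 241 239 218 150
 134 136 139 142 143 143 143 143 143 144 144 144 144 158 214 238 239 239
 239 238 234 223 190 134  96  88]
212 [240 240 240 240 240 240 240 241 240 240 240 240 241 239 215 126 100 100
  99  99  99  99  99  99  99  99  99  99  97  96  99 120 148 213 239 241
 241 241 241 241 241 241 241 240]
218 [238 238 238 238 238 238 238 238 238 239 239 238 237 222 203 226 235 238
 239 241 241 240 240 240 239 239 239 238 233 216 169 130 191 230 233 234
 236 238 239 239 240 240 240 240]
224 [241 241 241 241 240 240 240 240 240 240 240 240 224 199 222 234 239 240
 241 241 241 241 241 241 241 242 241 238 226 181 142 198 232 234 234 234
 237 240 240 240 240 240 240 240]
230 [242 242 242 242 242 242 242 242 242 242 241 233 212 219 233 239 240 241
 242 242 242 242 242 242 242 242 240 231 204 193 223 235 236 236 236 236
 237 239 242 242 242 242 242 2
[... 407 characters left out ...]
2 242 233 215 223 236 241 242 242 242 242
 242 242 242 242 241 241 238 225 196 210 234 236 236 236 236 239 241 241
 241 241 241 241 241 240 240 238]
254 [172 162 168 205 231 239 241 241 238 223 216 233 241 242 242 242 242 242
 242 242 242 241 241 239 230 204 213 234 236 236 236 236 239 242 242 241
 240 233 218 187 163 162 175 188]
260 [176 176 176 176 176 176 176 175 171 197 229 239 242 242 242 242 242 242
 242 242 241 241 240 234 213 171 148 157 159 160 162 162 161 162 172 184
 190 193 192 192 193 192 191 192]
266 [176 175 175 176 176 176 175 172 167 165 165 165 165 165 165 167 169 167
 164 164 163 163 163 164 166 168 169 166 164 163 163 163 163 163 164 171
 180 182 181 181 181 184 189 192]
```

View pics/w2c.png

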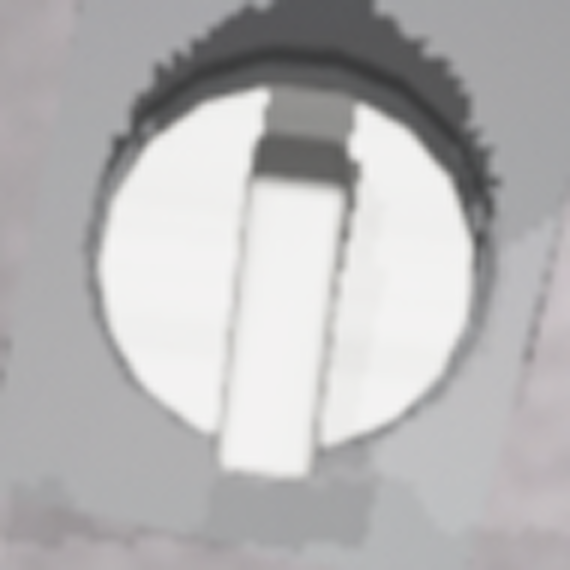

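```bash
python3 - <<'E'
from h import *
import pickle
p=pickle.load(open("w2.pkl","rb"))
im=cv2.imread("pics/w2.png");g=cv2.GaussianBlur(cv2.cvtColor(im,cv2.COLOR_BGR2GRAY),(3,1),0).astype(float)
Lp,Rp=[],[]
for v in range(219,257,2):
    cl=304-(v-218)*4/36; cr=321-(v-218)*6/36
    a=np.arange(int(cl)-3,int(cl)+5);w=245-g[v,a];w=np.clip(w-w.min()-5,0,None);Lp.append((np.sum(a*w)/w.sum(),v))
    a=np.arange(int(cr)-3,int(cr)+5);w=245-g[v,a];w=np.clip(w-w.min()-5,0,None);Rp.append((np.sum(a*w)/w.sum(),v))
A=ray(p,Lp,.058)[:,:2];B=ray(p,Rp,.058)[:,:2]
for W in(A,B):
    a=cv2.fitLine(W.astype(np.float32),cv2.DIST_HUBER,0,.0005,.0005).ravel();print(np.degrees(np.arctan(a[1]/a[0])),a[2:])
y=np.deg2rad(6);
e=np.array([[np.array(Lp)[0,0]+.2,215],[np.array(Rp)[0,0]+.4,215.5],[299.7,263.2],[314,264]])
W=ray(p,e,.058)[:,:2];print(W,W.mean(0),"len",np.linalg.norm(W[0]-W[2]),"wid",np.linalg.norm(A.mean(0)-B.mean(0)))
# flange circle at z .028
m=(g>228).astype(np.uint8);m[:, :270]=0;m[:,350:]=0;m[:195]=0;m[270:]=0
k=max(cv2.findContours(m,cv2.RETR_EXTERNAL,cv2.CHAIN_APPROX_NONE)[0],key=cv2.contourArea).reshape(-1,2)
k=k[(k[:,0]<296)|(k[:,0]>326)];k=k[(k[:,1]>202)&(k[:,1]<258)]
F=ray(p,k,.028)[:,:2];print(cv2.fitEllipse(F.astype(np.float32)))
E
```

```text
4.327137 [ 0.4796 -0.2696]
3.4538276 [ 0.479  -0.2585]
[[ 0.4667 -0.2708]
 [ 0.4647 -0.2592]
 [ 0.501  -0.2672]
 [ 0.4996 -0.2573]] [ 0.483  -0.2637] len 0.03449947890832656 wid 0.011215382693991584
((0.4837341606616974, -0.26738908886909485), (0.03752554953098297, 0.042541373521089554), 98.35932159423828)
```

```bash
python3 - <<'E'
from h import *
import pickle
p=pickle.load(open("w2.pkl","rb"))
im=cv2.imread("pics/w2.png");g=cv2.cvtColor(im,cv2.COLOR_BGR2GRAY).astype(float)
c=np.array([310.5,229.5]);P=[]
for t in np.deg2rad(np.r_[-60:61:6,120:241:6]):
    r=np.arange(24,42,.25);q=c+np.outer(r,[np.cos(t),np.sin(t)])
    v=cv2.remap(g.astype(np.float32),q[:,0].astype(np.float32).reshape(-1,1),q[:,1].astype(np.float32).reshape(-1,1),cv2.INTER_LINEAR).ravel()
    i=np.argmin(np.diff(v));P.append(q[i])
F=ray(p,P,.028)[:,:2]
M=np.c_[2*F,np.ones(len(F))];s=np.linalg.lstsq(M,(F**2).sum(1),rcond=None)[0]
print(s[:2],"r",np.sqrt(s[2]+s[:2]@s[:2]), np.linalg.norm(F-s[:2],axis=1))
o=robot.get_obs();T=toolR(o);print(T.T@(np.array([*s[:2],.028])-o["position"]))
pt=eyes.camera_params("top")
E
```

```text
[ 0.4831 -0.2639] r 0.023526391204654006 [0.0234 0.0234 0.0237 0.0235 0.0233 0.0238 0.0238 0.0234 0.0235 0.0237
 0.0233 0.0235 0.0235 0.0234 0.0232 0.0235 0.0237 0.0236 0.0235 0.0236
 0.0236 0.0236 0.0233 0.0234 0.0235 0.0236 0.0235 0.0236 0.0236 0.0237
 0.0234 0.0238 0.0234 0.0235 0.0235 0.0234 0.0234 0.0233 0.0239 0.0234
 0.0235 0.0237]
[ 0.0018  0.1439 -0.0062]
```

```bash
python3 - <<'E'
from h import *
pt=eyes.camera_params("top");c=np.array([.4831,-.2639,0]);a=np.deg2rad(4.1)
for n,u in dict(b1=(348,234),b2=(411,211),b3=(393,313),red=(352,279),drv=(372,215)).items():
    d=(ray(pt,[u],.03)[0]-c);print(n,"along x,y:",d[0]*np.cos(a)+d[1]*np.sin(a),-d[0]*np.sin(a)+d[1]*np.cos(a))
E
```

```text
b1 along x,y: 0.06686028104747135 0.1072371752439482
b2 along x,y: 0.10620159670972293 -0.02950499109866135
b3 along x,y: -0.1029368768487351 0.029451412909245644
red along x,y: -0.027806051539116625 0.10681145762598336
drv along x,y: 0.10373855696412676 0.05337371953351403
```

{"method": "play_rows", "body": {"series": [[0.5, 0.018, 0, -0.062, 0, 0, 0], [0.5, 0, 0, 0, 0, 0.02, 0], [0.5, 0, 0, 0, 0, 0.021, 0], [0.5, 0, 0, 0, 0, 0, 0], [0.5, 0, 0, 0, 0, 0, 0]]}}

```text
time: 3.58
position: [0.4827, -0.2644, 0.1715]
tool_rot: [0.707, 0.027, -0.026, -0.706]
ft_force: [0.4, 0.8, -0.3]
grip_width: 0.0437
```

{"method": "play_rows", "body": {"series": [[0.5, 0, 0.25, 0, 0, 0, 0], [0.5, 0, 0.25, 0, 0, 0, 0], [0.5, 0, 0.25, 0, 0, 0, 0], [0.5, 0, 0.2, 0, 0, 0, 0], [0.5, 0, 0.1, 0, 0, 0, 0], [0.5, 0, 0.05, 0, 0, 0, 0], [0.5, 0, 0.04, 0.005, 0, 0, 0], [0.5, 0, 0, 0, 0, 0, 0], [0.5, 0, 0, 0, 0, 0, 0]]}}

```text
time: 4.33
position: [0.4828, -0.2639, 0.0579]
tool_rot: [0.707, 0.026, -0.025, -0.706]
ft_force: [-0.4, -1.0, 0.7]
grip_width: 0.044
```

```bash
python3 - <<'E'
from h import *
o=robot.get_obs();print(o["time"],o["position"],o["ft_force"],o["q"][5],toolR(o))
cv2.imwrite("pics/w3.png",eyes.camera("wrist")[:,:,::-1])
E
```

```text
4.3333 [ 0.4828 -0.2639  0.0579] [-0.4281 -1.027   0.7052] -2.347443406911758 [[ 0.9973  0.0013 -0.0732]
 [ 0.0732 -0.0011  0.9973]
 [ 0.0013 -1.     -0.0012]]
```

View pics/w3.png

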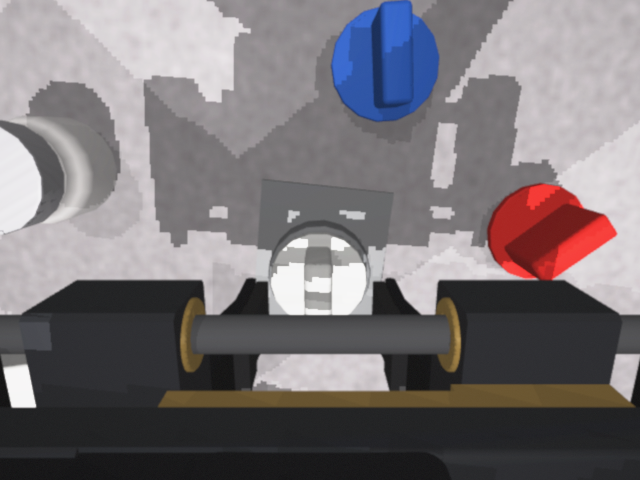

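The wing, at about (318,280), is centred between the jaws. I'll go down 2 mm more and close.

{"method": "play_rows", "body": {"grip_force": 50, "series": [[0.5, 0.003, 0.02, 0, 0, 0, 0], [0, 0, 0, 0, 0, 0, 0], [0, 0, 0, 0, 0, 0, 0], [0, 0, 0, 0, 0, 0, 0], [0, 0, 0, 0, 0, 0, 0], [0, 0, 0, 0, 0, 0, 0], [0, 0, 0, 0, 0, 0, 0], [0, 0, 0, 0, 0, 0, 0]]}}

```text
time: 5.05
position: [0.4826, -0.2635, 0.0551]
tool_rot: [0.707, 0.026, -0.026, -0.707]
ft_force: [-0.5, -0.3, 0.7]
grip_width: 0.0096
```

```bash
python3 - <<'E'
from h import *
o=robot.get_obs();print(o["time"],o["position"],o["ft_force"],o["moment"],o["grip_width"])
E
```

```text
5.05 [ 0.4826 -0.2635  0.0551] [-0.4749 -0.2688  0.6695] [ 0.0637 -0.0175 -0.0115] 0.009581373856766632
```

{"method": "play_rows", "body": {"series": [[0, 0, -0.1, 0, 0, 0, 0], [0, 0, -0.2, 0, 0, 0, 0], [0, 0, -0.3, 0, 0, 0, 0], [0, 0, -0.3, 0, 0, 0, 0], [0, 0, -0.3, 0, 0, 0, 0], [0, 0, -0.2, 0, 0, 0, 0], [0, 0, -0.1, 0, 0, 0, 0], [0, 0, 0, 0, 0, 0, 0], [0, 0, 0, 0, 0, 0, 0]]}}

```text
time: 5.8
position: [0.4821, -0.2631, 0.2049]
tool_rot: [-0.707, -0.026, 0.026, 0.707]
ft_force: [0.2, -0.2, -1.3]
grip_width: 0.0092
```

```bash
python3 - <<'E'
from h import *
o=robot.get_obs();print(o["time"],o["position"],o["ft_force"],o["moment"],o["grip_width"],toolR(o))
p=eyes.camera_params("wrist")
a=eyes.camera("wrist")[:,:,::-1];cv2.imwrite("pics/w4.png",a)
s=eyes.camera("scene")[:,:,::-1];c=cv2.resize(s[100:260,180:340],None,fx=3,fy=3);cv2.imwrite("pics/s4.png",c)
T=toolR(o);print("flange centre px if on axis",proj(p,[o["position"]+T@[0,.027,0]]))
E
```

```text
5.8 [ 0.4821 -0.2631  0.2049] [ 0.2196 -0.1854 -1.3153] [ 0.0778  0.0167 -0.0213] 0.009167053298973491 [[ 0.9973 -0.0002 -0.073 ]
 [ 0.073   0.0002  0.9973]
 [-0.0002 -1.      0.0002]]
flange centre px if on axis [[318.0581 281.4683]]
```

View pics/w4.png

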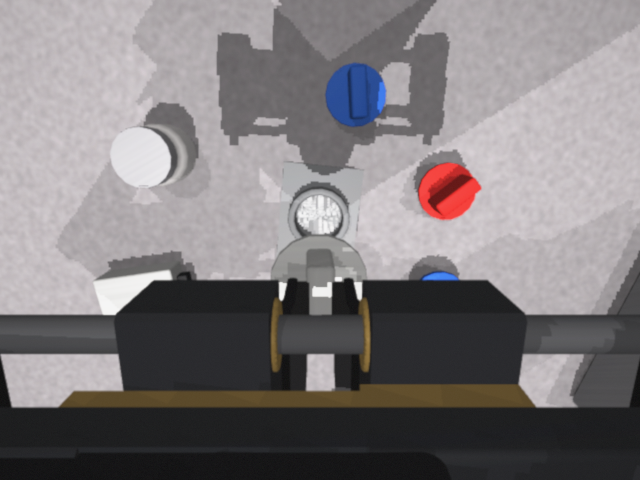

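View pics/s4.png

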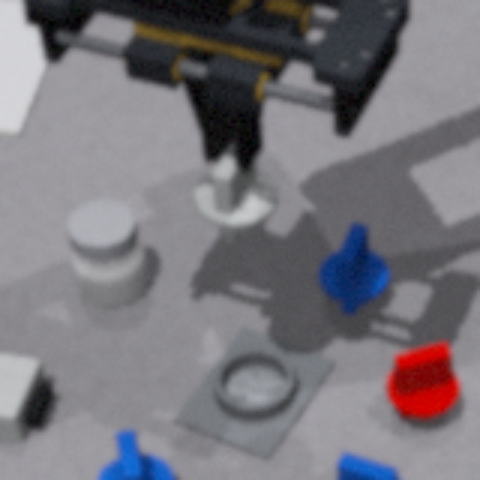

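The plug is held upright on the jaw axis, with its flange centre at about (319,282) against (318,281) expected. The rest is empty and nothing else has moved. Now I'll carry it over to the port.

{"method": "play_rows", "body": {"series": [[0, 0.128, 0, 0.39, 0, 0, 0], [0, 0.128, 0, 0.39, 0, 0, 0], [0, 0.128, 0, 0.39, 0, 0, 0], [0, 0.128, 0, 0.39, 0, 0, 0], [0, 0.128, 0, 0.39, 0, 0, 0], [0, 0.128, 0, 0.39, 0, 0, 0], [0, 0.128, 0, 0.39, 0, 0, 0], [0, 0.128, 0, 0.39, 0, 0, 0], [0, 0.128, 0, 0.39, 0, 0, 0], [0, 0.128, 0, 0.39, 0, 0, 0], [0, 0.128, 0, 0.39, 0, 0, 0], [0, 0.128, 0, 0.39, 0, 0, 0]]}}

```text
time: 6.9
position: [0.6004, 0.2164, 0.2025]
tool_rot: [0.707, 0.024, -0.027, -0.706]
ft_force: [1.4, 0.0, -1.6]
grip_width: 0.0092
```

{"method": "play_rows", "body": {"series": [[0, 0.028, 0, 0.055, 0, 0, 0], [0, 0, 0, 0, 0, 0.0324, 0], [0, 0, 0, 0, 0, 0.0324, 0], [0, 0, 0, 0, 0, 0.0324, 0], [0, 0, 0.1, 0, 0, 0, 0], [0, 0, 0.2, 0, 0, 0, 0], [0, 0, 0.1, 0, 0, 0, 0], [0, 0, 0, 0, 0, 0, 0], [0, 0, 0, 0, 0, 0, 0], [0, 0, 0, 0, 0, 0, 0]]}}

```text
time: 7.73
position: [0.6042, 0.22, 0.1649]
tool_rot: [0.702, -0.082, 0.082, -0.702]
ft_force: [0.2, -0.0, -1.4]
grip_width: 0.0091
```

```bash
cat > chk.py <<'E'
from h import *
import sys
n=sys.argv[1]
o=robot.get_obs();T=toolR(o);print(o["time"],o["position"],"F",o["ft_force"],"M",o["moment"],o["grip_width"],"q",o["q"])
print("yaw",np.degrees(np.arctan2(T[1,0],T[0,0])),"to port in tool",T.T@(np.array([.6035,.2206,.1])-o["position"]))
p=eyes.camera_params("wrist")
a=eyes.camera("wrist")[:,:,::-1];s=eyes.camera("scene")[:,:,::-1]
cv2.imwrite(f"pics/{n}.png",np.hstack([cv2.resize(a[170:330,240:400],None,fx=2.5,fy=2.5),cv2.resize(s[270:370,450:550],None,fx=4,fy=4)]))
E
python3 chk.py c5
```

```text
7.7333 [0.6042 0.22   0.1649] F [ 0.2427 -0.0084 -1.3979] M [ 0.0482 -0.016   0.0171] 0.009145243401751555 q [ 0.1757  0.6149  1.4378 -0.      1.089  -1.1632]
yaw -13.2844352523019 to port in tool [-0.0008  0.0649  0.0004]
```

View pics/c5.png

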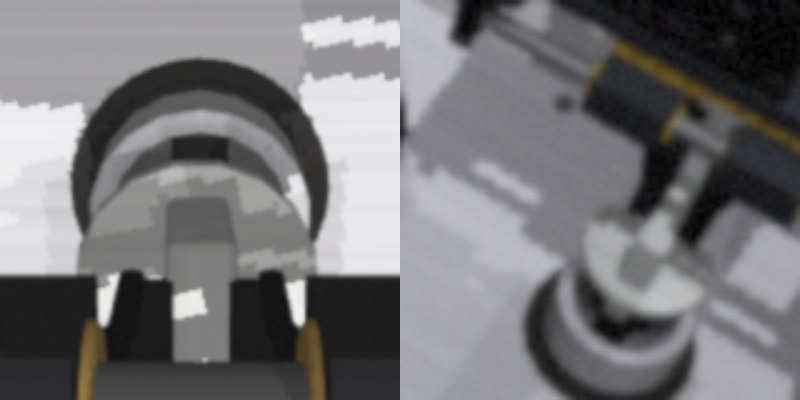

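Yaw is −13.28°, against −13.3° measured for the slots, and the position is within 1 mm. The wrist half shows the slot at (200,150) in line with the wing at (203,220). I'll trim and go down to just above the spring disc.

{"method": "play_rows", "body": {"series": [[0, -0.01, 0.02, 0, 0, 0, 0], [0, 0, 0.04, 0, 0, 0, 0], [0, 0, 0.04, 0, 0, 0, 0], [0, 0, 0.04, 0, 0, 0, 0], [0, 0, 0.04, 0, 0, 0, 0], [0, 0, 0.03, 0, 0, 0, 0], [0, 0, 0, 0, 0, 0, 0], [0, 0, 0, 0, 0, 0, 0]]}}

```text
time: 8.5
position: [0.6028, 0.2204, 0.1436]
tool_rot: [0.702, -0.082, 0.082, -0.702]
ft_force: [0.7, -0.2, -1.0]
grip_width: 0.0094
```

```bash
python3 chk.py c6
```

```text
8.5 [0.6028 0.2204 0.1436] F [ 0.7401 -0.2159 -0.9708] M [0.1007 0.0408 0.0118] 0.00940351977383234 q [ 0.1767  0.6396  1.4573 -0.      1.0454 -1.1618]
yaw -13.312202904131306 to port in tool [0.0006 0.0436 0.0004]
```

View pics/c6.png

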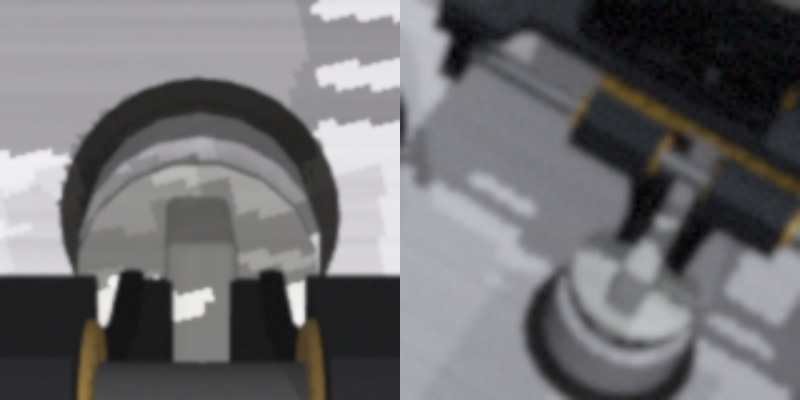

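The key bar is in the slots with no contact force. Next I'll press.

{"method": "play_rows", "body": {"series": [[0, 0, 0.02, 0, 0, 0, 0], [0, 0, 0.02, 0, 0, 0, 0], [0, 0, 0, 0, 0, 0, 0], [0, 0, 0, 0, 0, 0, 0]]}}

```text
time: 8.93
position: [0.6032, 0.2204, 0.1402]
tool_rot: [-0.702, 0.082, -0.082, 0.702]
ft_force: [-0.2, -0.2, -0.4]
grip_width: 0.0091
```

{"method": "play_rows", "body": {"series": [[0, 0, 0.02, 0, 0, 0, 0], [0, 0, 0.02, 0, 0, 0, 0], [0, 0, 0, 0, 0, 0, 0], [0, 0, 0, 0, 0, 0, 0]]}}

```text
time: 9.27
position: [0.6033, 0.2204, 0.1364]
tool_rot: [-0.702, 0.082, -0.082, 0.702]
ft_force: [-0.4, 0.4, 3.0]
grip_width: 0.0095
```

{"method": "play_rows", "body": {"series": [[0, 0, 0.02, 0, 0, 0, 0], [0, 0, 0.01, 0, 0, 0, 0], [0, 0, 0, 0, 0, 0, 0], [0, 0, 0, 0, 0, 0, 0]]}}

```text
time: 9.6
position: [0.6033, 0.2204, 0.1333]
tool_rot: [-0.702, 0.082, -0.082, 0.702]
ft_force: [0.4, -1.1, 4.2]
grip_width: 0.0093
```

{"method": "play_rows", "body": {"series": [[0, 0, 0.02, 0, 0, 0, 0], [0, 0, 0.01, 0, 0, 0, 0], [0, 0, 0, 0, 0, 0, 0], [0, 0, 0, 0, 0, 0, 0]]}}

```text
time: 9.93
position: [0.6033, 0.2199, 0.132]
tool_rot: [0.703, -0.081, 0.082, -0.702]
ft_force: [-2.7, -3.3, 12.8]
grip_width: 0.0095
```

{"method": "play_rows", "body": {"series": [[0, 0, 0.01, 0, 0, 0, 0], [0, 0, 0, 0, 0, 0, 0], [0, 0, 0, 0, 0, 0, 0]]}}

```text
time: 10.18
position: [0.6033, 0.2198, 0.1318]
tool_rot: [0.703, -0.081, 0.082, -0.702]
ft_force: [-3.9, -3.1, 15.9]
grip_width: 0.0095
```

The flange met the collar at TCP z ≈ 0.132, which matches the 0.052 grip offset plus 0.080, with about 16 N down. Now I'll turn clockwise, which is +y in the tool frame.

{"method": "play_rows", "body": {"series": [[0, 0, 0, 0, 0, 0.02, 0], [0, 0, 0, 0, 0, 0.03, 0], [0, 0, 0, 0, 0, 0.03, 0], [0, 0, 0, 0, 0, 0.03, 0], [0, 0, 0, 0, 0, 0.03, 0], [0, 0, 0, 0, 0, 0.03, 0], [0, 0, 0, 0, 0, 0.03, 0], [0, 0, 0, 0, 0, 0, 0]]}}

```text
time: 10.85
position: [0.6044, 0.2212, 0.1318]
tool_rot: [-0.641, 0.295, -0.297, 0.643]
ft_force: [-2.4, -0.6, 14.0]
grip_width: 0.0095
```

```bash
python3 chk.py c7
```

```text
10.85 [0.6044 0.2212 0.1318] F [-2.422  -0.5927 13.9611] M [0.0739 0.3502 0.1314] 0.009470112360099866 q [ 0.1772  0.6548  1.4654  0.0008  1.017  -0.5306]
yaw -49.47266977952892 to port in tool [-0.0002  0.0318 -0.0012]
```

View pics/c7.png

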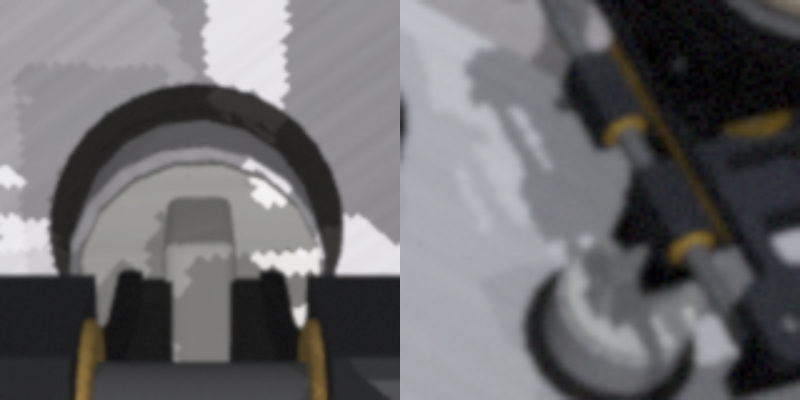

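{"method": "play_rows", "body": {"series": [[0, 0, 0, 0, 0, 0.03, 0], [0, 0, 0, 0, 0, 0.03, 0], [0, 0, 0, 0, 0, 0.03, 0], [0, 0, 0, 0, 0, 0.03, 0], [0, 0, 0, 0, 0, 0.03, 0], [0, 0, 0, 0, 0, 0.03, 0], [0, 0, 0, 0, 0, 0.03, 0], [0, 0, 0, 0, 0, 0, 0], [0, 0, 0, 0, 0, 0, 0]]}}

```text
time: 11.7
position: [0.6053, 0.2211, 0.1318]
tool_rot: [-0.511, 0.486, -0.488, 0.514]
ft_force: [-0.7, 0.4, 12.5]
grip_width: 0.0095
```

```bash
python3 chk.py c8
```

```text
11.7 [0.6053 0.2211 0.1318] F [-0.6875  0.4136 12.491 ] M [-0.0518  0.0737  0.0887] 0.009481232073490617 q [0.177  0.6551 1.4647 0.0003 1.0154 0.1262]
yaw -87.10068538965727 to port in tool [ 0.0004  0.0318 -0.0021]
```

{"method": "play_rows", "body": {"series": [[0, 0, 0, 0, 0, 0.015, 0], [0, 0, 0, 0, 0, 0.015, 0], [0, 0, 0, 0, 0, 0.015, 0], [0, 0, 0, 0, 0, 0, 0], [0, 0, 0, 0, 0, 0, 0]]}}

```text
time: 12.22
position: [0.6055, 0.221, 0.1318]
tool_rot: [0.475, -0.521, 0.523, -0.479]
ft_force: [0.6, 0.8, 12.2]
grip_width: 0.0097
```

```bash
python3 chk.py c9
```

```text
12.2167 [0.6055 0.221  0.1318] F [ 0.5718  0.7805 12.1554] M [-0.0934 -0.0043  0.1503] 0.009651140263726026 q [0.1769 0.6552 1.4645 0.0001 1.0152 0.2673]
yaw -95.18597563031501 to port in tool [ 0.0007  0.0318 -0.0022]
```

{"method": "play_rows", "body": {"series": [[0, 0, 0, 0, 0, 0.015, 0], [0, 0, 0, 0, 0, 0.01, 0], [0, 0, 0, 0, 0, 0, 0], [0, 0, 0, 0, 0, 0, 0]]}}

```text
time: 12.65
position: [0.6056, 0.221, 0.1318]
tool_rot: [0.454, -0.539, 0.542, -0.458]
ft_force: [-0.1, -0.5, 12.1]
grip_width: 0.0097
```

```bash
python3 chk.py c10
```

```text
12.65 [0.6056 0.221  0.1318] F [-0.0976 -0.4615 12.1302] M [-0.1077  0.0063  0.1373] 0.00970178755493122 q [ 0.1768  0.6552  1.4645 -0.0001  1.015   0.3458]
yaw -99.68050563500309 to port in tool [ 0.0008  0.0317 -0.0022]
```

View pics/c10.png

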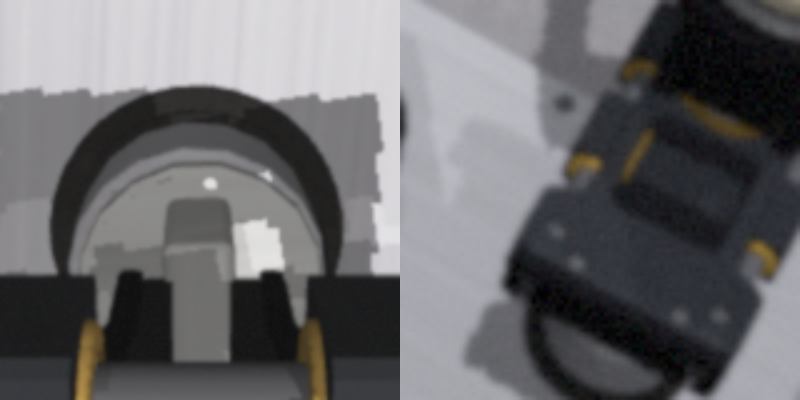

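{"method": "play_rows", "body": {"series": [[0, 0, 0, 0, 0, 0.012, 0], [0, 0, 0, 0, 0, 0, 0], [0, 0, 0, 0, 0, 0, 0]]}}

```text
time: 13.0
position: [0.6057, 0.2209, 0.1318]
tool_rot: [0.444, -0.548, 0.55, -0.448]
ft_force: [1.1, -0.0, 11.6]
grip_width: 0.0093
```

```bash
python3 chk.py c11
```

```text
13.0 [0.6057 0.2209 0.1318] F [ 1.0501 -0.0146 11.6205] M [-0.1305 -0.0029  0.1216] 0.009296870293677083 q [ 0.1768  0.6552  1.4644 -0.0001  1.015   0.3836]
yaw -101.84289711223828 to port in tool [ 0.0009  0.0318 -0.0023]
```

{"method": "play_rows", "body": {"series": [[0, 0, 0, 0, 0, 0.012, 0], [0, 0, 0, 0, 0, 0, 0], [0, 0, 0, 0, 0, 0, 0]]}}

```text
time: 13.35
position: [0.6057, 0.2209, 0.1318]
tool_rot: [0.433, -0.556, 0.558, -0.437]
ft_force: [-0.2, -0.7, 11.6]
grip_width: 0.0093
```

```bash
python3 chk.py c12
```

```text
13.35 [0.6057 0.2209 0.1318] F [-0.2162 -0.6774 11.5624] M [-0.1384 -0.0095  0.1114] 0.009270694936504108 q [ 0.1768  0.6552  1.4644 -0.0001  1.0149  0.4213]
yaw -104.00207219850202 to port in tool [ 0.0009  0.0318 -0.0022]
```

{"method": "play_rows", "body": {"series": [[0, 0, 0, 0, 0, 0.012, 0], [0, 0, 0, 0, 0, 0, 0], [0, 0, 0, 0, 0, 0, 0]]}}

```text
time: 13.7
position: [0.6055, 0.2211, 0.1318]
tool_rot: [0.423, -0.564, 0.566, -0.427]
ft_force: [-0.1, 1.0, 12.5]
grip_width: 0.0097
```

```bash
python3 chk.py c13
```

```text
13.7 [0.6055 0.2211 0.1318] F [-0.1381  0.9585 12.5443] M [-0.1296  0.0548  0.1531] 0.009729168273600501 q [0.1769 0.6552 1.4645 0.0002 1.0152 0.4589]
yaw -106.16151257854025 to port in tool [ 0.0011  0.0318 -0.002 ]
```

View pics/c13.png

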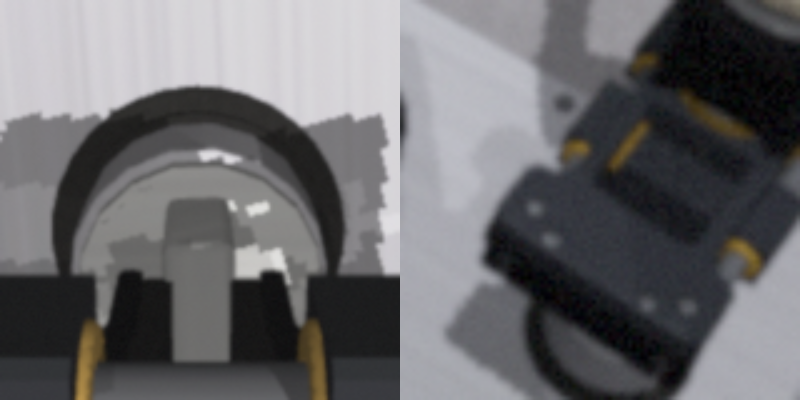

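{"method": "play_rows", "body": {"series": [[0, 0, 0, 0, 0, 0.012, 0], [0, 0, 0, 0, 0, 0, 0], [0, 0, 0, 0, 0, 0, 0]]}}

```text
time: 14.05
position: [0.6054, 0.2212, 0.1318]
tool_rot: [0.412, -0.572, 0.574, -0.416]
ft_force: [-0.3, 0.5, 12.6]
grip_width: 0.0096
```

```bash
python3 chk.py c14
```

```text
14.05 [0.6054 0.2212 0.1318] F [-0.3088  0.5373 12.5972] M [0.019  0.1528 0.1868] 0.009573275919255208 q [0.1771 0.6552 1.4646 0.0003 1.0153 0.4963]
yaw -108.29983799292188 to port in tool [ 0.0012  0.0318 -0.0018]
```

{"method": "play_rows", "body": {"series": [[0, 0, 0, 0, 0, 0.012, 0], [0, 0, 0, 0, 0, 0, 0], [0, 0, 0, 0, 0, 0, 0]]}}

```text
time: 14.4
position: [0.6053, 0.2212, 0.1318]
tool_rot: [0.401, -0.58, 0.582, -0.405]
ft_force: [-0.6, 0.3, 12.5]
grip_width: 0.0098
```

```bash
python3 chk.py c15
```

```text
14.4 [0.6053 0.2212 0.1318] F [-0.5541  0.3248 12.4796] M [-0.0391  0.1239  0.3266] 0.009795105998866654 q [0.1772 0.6551 1.4646 0.0002 1.0154 0.5337]
yaw -110.43543376423483 to port in tool [ 0.0013  0.0318 -0.0017]
```

View pics/c15.png

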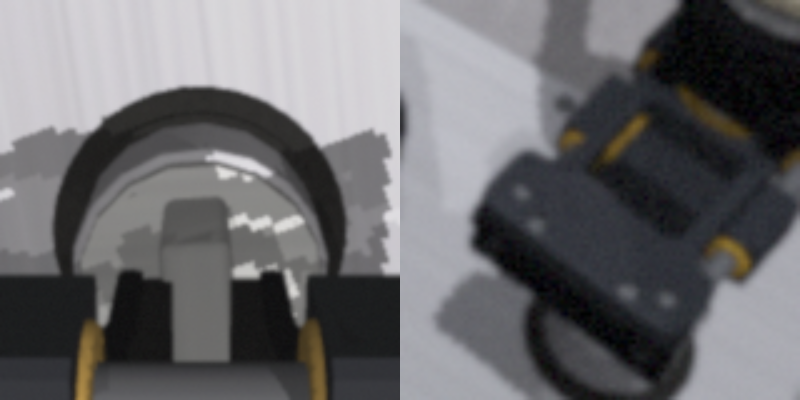

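Moment z climbed from 0.11 to 0.33 N m past −105° yaw, and the wing now visibly resists in the jaws. So the stop is reached, where 1.45 rad plus play predicts it. I'll add a little downward push and make the final checks.

{"method": "play_rows", "body": {"series": [[0, 0, 0.01, 0, 0, 0, 0], [0, 0, 0, 0, 0, 0, 0], [0, 0, 0, 0, 0, 0, 0], [0, 0, 0, 0, 0, 0, 0], [0, 0, 0, 0, 0, 0, 0], [0, 0, 0, 0, 0, 0, 0]]}}

```text
time: 15.0
position: [0.6054, 0.2212, 0.1317]
tool_rot: [0.401, -0.58, 0.582, -0.406]
ft_force: [-0.7, -1.0, 16.0]
grip_width: 0.0095
```

```bash
python3 chk.py c16; python3 - <<'E'
from h import *
t=eyes.camera("top")[:,:,::-1];cv2.imwrite("pics/top9.png",t)
w=eyes.camera("wrist")[:,:,::-1];cv2.imwrite("pics/w9.png",cv2.resize(w[190:310,255:385],None,fx=5,fy=5,interpolation=cv2.INTER_CUBIC))
a=cv2.imread("pics/top0.png");d=cv2.absdiff(a,t).max(2)
for n,(x0,y0,x1,y1) in dict(driver=(365,138,400,222),module=(448,205,496,242),jar=(450,266,488,300)).items(): print(n,"max/mean diff",d[y0:y1,x0:x1].max(),d[y0:y1,x0:x1].mean())
E
```

```text
15.0 [0.6054 0.2212 0.1317] F [-0.6924 -1.0204 16.0356] M [-0.0823  0.2791  0.3343] 0.009495072907224364 q [0.1772 0.6552 1.4649 0.0001 1.0147 0.5336]
yaw -110.42291602893351 to port in tool [ 0.0013  0.0317 -0.0017]
driver max/mean diff 13 10.91734693877551
module max/mean diff 15 11.4009009009009
jar max/mean diff 14 11.207430340557275
```

View pics/top9.png

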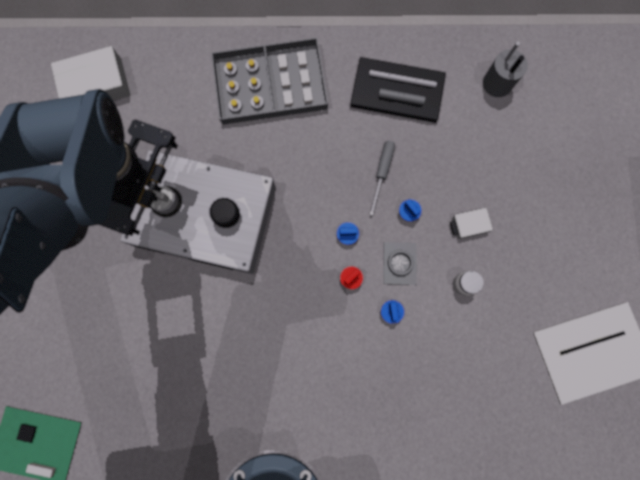

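View pics/w9.png

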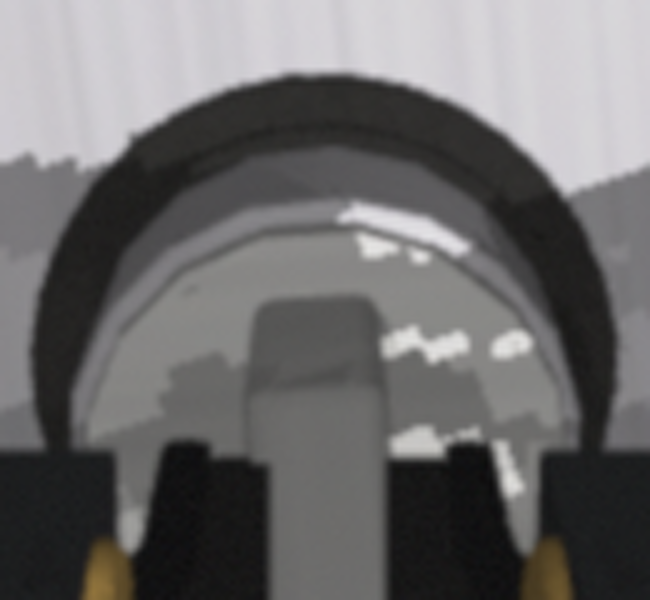

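The driver, module and jar haven't moved; only the overall brightness of the picture differs. The flange sits on the collar all round the part I can see, and the force holds at 16 N. Handing in.

```bash
python3 -c "
from rig import ticket
print(ticket.hand_in())"
```

```text
the job is handed in; nothing more can be done
None
```

I took the bare-metal plug from its rest and put its key bar through the slots of the open left port. I pressed it home and turned it clockwise to the stop. I handed it in after about 15 s with the arm still gripping and pressing.

**Pressed home:** the force jumped when the flange met the collar. The tool then stayed at a height of 0.1317–0.1320 m, against 0.132 m expected from the grip height. The final push is about 16 N, and the last close-up shows the flange on the collar.

**Turned to the stop:** the turning moment rose from 0.11 to 0.33 N m once the tool had turned more than about 92°. The 83° stop plus play predicts that point. The jaws ended at 97°, so the wing has yielded a few degrees in the pads against the stop. I judged the stop from this moment and angle, because the disc's turn can't be seen directly.

**Driver, module and jar:** they show only a uniform brightness change between the first and last top pictures, so none of them moved.

**Disagreements:**
- The gripper read 9.5 mm on a wing listed as 12 mm; the hold was firm all the same.
- The tool drifted about 2 mm sideways during the turn, within the port's clearance.

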